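# Bring the red bead jar round to the picking tray

## Robot

A 7-joint arm with a two-finger parallel gripper is mounted at the origin on the work surface. World frame = base frame: x ahead of the robot, y to its left, z up, the work surface at z = 0. Lengths are in m, angles in rad, forces in N, time in s.
With the tool pointing down it reaches from about 0.4 to 0.85 m from the base axis. Payload 4.5 kg.
Tool frame: the origin (TCP) lies at the very end of the fingers, on their centre line; the grasp point (between the pads) lies 19 mm behind it (robot.grip_point_offset is the distance from the TCP to the grasp point, in m); z points along the fingers, y is the line along which they close (so a half turn about z gives the same grasp; the last joint's range is limited). The gripper opens to 88 mm and grips with 3 to 60 N. Pads are 18 mm wide; open, the fingers measure 123 mm over their backs; the gripper's body (75 mm by 187 mm) begins 45 mm behind the grasp point.
Start: joints at [-1.086, 0.689, -0.195, 1.565, 0.157, 0.902, -0.215], TCP at [0.272, 0.563, 0.239] pointing down, gripper open.
Joint ranges: [-3.01, 3.01], [-0.46, 2.08], [-1.47, 1.51], [0.13, 2.56], [-1, 4.14], [0.04, 2.09], [-2.66, 2.66]. Speed limits (rad/s): [2.57, 2.57, 3.14, 3.14, 3.14, 3.14, 3.14].

## Interface

Orientations are given as a unit quaternion [x, y, z, w].
In Python, from cell import robot, imaging gives the robot as it stands.
- The arm moves only by the tool jog_arm, never from a script. Its argument "commands" is a list of rows, each a list of 2 entries, a list of its own where there are three numbers: the shift along the tool's x, y, z in m, then the turn about the tool's z in rad. A call has 1 to 12 rows; each row is the pose to reach, as a shift and turn from the pose commanded when the call began, along the tool's axes at that moment; what a row does not reach only later rows make up. A row lasts 1/12 s, in which the tool goes at most 41.7 mm and 7.16 degrees, less where a joint would pass 70% of its speed; a pose out of reach is approached as far as the arm can. A call with a gripper value outside its range is refused whole. "gripper" is the opening, from -1 (shut) to 1 (fully open), so that 0 is half open, set as the call begins (left out, the last holds). The fingers move at their own pace and stop on an object; "grip_force" is the grip in N (left out, the last holds). Time passes only in rows, so rows that repeat a pose let the fingers close. It gives the time, the measured TCP pose, the force, the opening and the grip force at its end, in the units of the state.
- robot.sense(): the state, without advancing time (a new reading comes with each control period).
- imaging.capture(name): name is "scene" or "top" or "wrist"; returns a dict with "color" (480x640x3 uint8, red, green, blue), "depth" (480x640 float32, m along the optical axis (not along the pixel's ray), 0 where there is no reading), "mtx" (3x3 intrinsics, pixels), "cam_to_world" (4x4, takes a point from camera to world coordinates). Camera axes: x right, y down, z forward; pixel columns grow to the right and rows downward; lengths in m; the calibration is good to about 2 mm. A picture is of the moment at which its call begins.
- robot.hand_in(): hands the job in; it is judged then, once.
Trained networks look in the newest picture that a camera, given by its name, has taken for a name from the list of things; names that differ only in an ending like _2 or _b are one class to them, and where a whole thing is asked for, a point or a joint stands for the part that bears it (a point fixed in the world has none). Each returns a list of dicts, best first, with "conf" (0 to 1); they miss things now and then, are a little off and sometimes report something else, mostly with a low value. They report only what shows in the picture. A call takes as long as a camera call. They do not tell look-alikes from the thing itself.
- imaging.find_in(thing, camera): "rect" ([left, top, right, bottom] in pixels, round what is visible of it).
- imaging.silhouettes(thing, camera): "region" (480x640 bool, what is visible of it) and "rect" ([left, top, right, bottom] in pixels, round what is visible of it).
The state is a dict: "t": time; "q": joint angles; "qd": joint speeds; "tau": joint torques, N m; "ee_pos": TCP position; "orientation": TCP orientation; "contact_force": force on the tool from outside, world axes, zero at the start; "ft_torque": the same for the moment, N m; "opening": finger opening in m; "finger_force": force on a finger pad.
Only numpy, scipy, OpenCV 4.12 (cv2) and the standard library are available. Lean on these libraries where they do the work, as an engineer would, in place of code of your own. Each camera call takes 0.05 s, during which the arm holds its last target. There are 200 camera calls.

## Task

On the craft table stands a lime-green bead carousel. Gently turn it by pushing its scalloped rim, without gripping anything, until the jar with the red lid stands at the front, in line with the dark blue arrow on the board by the white picking tray, and leave it at rest there. Push only the green carousel: do not touch or lift the jars, which must stay upright in their cups, and leave the other things on the table where they are.

Things in the scene. Friction and masses are not known exactly. Their poses are not given: they have to be found in the camera images.
- board: fixed plywood base board of the carousel, 275 x 250 mm, top 12 mm above the table. Origin: on the table, on the carousel's turning axis; z up. Its -x axis is the front: the board reaches 150 mm that way (125 mm behind and to each side); there it joins the white picking tray, 150 to 250 mm from the axis, 180 mm wide, 18 mm high. Position and yaw differ from run to run
- arrow (a point): tip of the dark blue arrow painted on the board's front edge, on the board's -x axis, 118 mm from the turning axis, 13 mm above the table; the red jar must stand on the line from the turning axis to this tip
- carousel: the lime-green carousel, turning either way on its board without stops, on a bearing with light drag (about 0.05 N m); it stays where it is left. Origin: on the turning axis, 22 mm above the table; z up, x through the centre of a cup. 224 mm across overall, about 0.35 kg; floor disc 144 mm across, 5 mm thick; a low bead dish 68 mm across and 20 mm high in the middle
- hollow (a point): on the carousel, middle of one of its six hollows: 95 mm from the axis, 45 mm above the table. Six open cups, 64 mm outside diameter, wall 3 mm, centres 80 mm from the axis, 60 degrees apart, 22 to 56 mm above the table, form the scalloped rim; hollows lie half-way between cups, open outward: 16 mm wide at 69 mm from the axis, 24 at 85, 42 at 95. x, z axes: horizontal, up
- jar_red: jar with the red lid: clear, full of red beads, 51 mm across, 50 mm high, about 55 g, standing loose in one cup with up to 4 mm of play each way. Origin: centre of its underside, 27 mm above the table (lid top 77 mm); z up
- jar_white: jar with the white lid, one of the five other jars, of the same size and origin, each in its own cup; not to be touched
- jar_black: jar with the black lid, like the white one; not to be touched
- jar_yellow: jar with the yellow lid, like the white one; not to be touched
- jar_blue: jar with the blue lid, like the white one; not to be touched
- jar_purple: jar with the purple lid, like the white one; not to be touched
- hammer: loose wooden-handled hammer, 300 mm long, lying on the table to the right; origin under its middle, x axis towards the head. To be left alone
- stapler: loose black stapler, 150 x 38 x 55 mm, on the table to the left; origin under its middle. To be left alone
- tape: loose roll of masking tape, 96 mm across, 30 mm high, lying flat to the left; origin under its middle. To be left alone
There are look-alikes about, which are no part of the job. Several things have the shape of the jar_red; the one meant has the colours described above.

How it is judged:
At the end, for the whole second after the job is handed in: The red jar stands in its cup at the front of the board, its axis within 12 mm of the line from the turning axis through the arrow, and the carousel is at rest. All six jars stand upright in their cups (within 6 mm of their height at the start, tilt under 0.2 rad) (x of jar_red in the frame of board below -0.07 m and y of jar_red in the frame of board between -0.012 and 0.012 m and height (world z) of jar_red between 0.021 and 0.033 m and angle between each of jar_red, jar_white, jar_black, jar_yellow, jar_blue, jar_purple's own z axis and vertical below 0.2 rad and height (world z) of jar_white between 0.021 and 0.033 m and height (world z) of jar_black between 0.021 and 0.033 m and height (world z) of jar_yellow between 0.021 and 0.033 m and height (world z) of jar_blue between 0.021 and 0.033 m and height (world z) of jar_purple between 0.021 and 0.033 m and angular speed of carousel below 0.05 rad/s); the robot touches nothing.
It fails at once if a jar is lifted (10 mm above its place) or tipped (over 0.3 rad) (height (world z) of any of jar_red, jar_white, jar_black, jar_yellow, jar_blue, jar_purple above 0.037 m or angle between any of jar_red, jar_white, jar_black, jar_yellow, jar_blue, jar_purple's own z axis and vertical above 0.3 rad).
It fails at once if a jar is pushed, pressed or gripped by the robot with more than 3 N (contact force between any of the fingers, the arm and jar_red above 3 N or contact force between any of the fingers, the arm and jar_white above 3 N or contact force between any of the fingers, the arm and jar_black above 3 N or contact force between any of the fingers, the arm and jar_yellow above 3 N or contact force between any of the fingers, the arm and jar_blue above 3 N or contact force between any of the fingers, the arm and jar_purple above 3 N).
It fails at once if the carousel is flung round (faster than 4 rad/s) (angular speed of carousel above 4 rad/s).
It fails at once if the hammer, stapler or tape is moved by more than 15 mm (distance of any of hammer, stapler, tape from where it was at the start of the episode above 0.015 m).
It fails at once if the carousel is gripped or shoved hard (the fingers press on it with more than 25 N) (contact force between the fingers and carousel above 25 N).
It also fails if it takes over 72 s, if anything falls off the work surface, if the arm or the gripper's body presses on something with over 40 N, if the wrist force passes 120 N, or if a joint passes its speed limit or range.

## Working session

There is one attempt and no reset: what is moved stays moved. The work goes in short steps, Python scripts to look and compute and a tool call to move; the robot and the scene stay as the last step left them, time stands still between calls to the robot, and variables do not carry over. Pictures are saved under pics/ and viewed, at most 10 in all, crops included, and the job is handed in when it is done.

Besides the shell and the picture viewer there is one more tool, called after ">>>" by a JSON object that holds its "name" and its "arguments". jog_arm: Moves the arm, as the interface text tells. Its arguments: {"type":"object","properties":{"commands":{"type":"array","items":{"type":"array"}},"gripper":{"type":"number"},"grip_force":{"type":"number"}},"required":["commands"]}

```bash
mkdir -p pics; cat > h.py <<'E'
from cell import robot, imaging
import numpy as np, cv2
def cap(n,save=None):
    c=imaging.capture(n)
    if save: cv2.imwrite('pics/'+save,c['color'][:,:,::-1])
    return c
def unproj(c,u,v,z=None):
    K=c['mtx'];T=c['cam_to_world']
    r=np.array([(u-K[0,2])/K[0,0],(v-K[1,2])/K[1,1],1.])
    if z is None: return T[:3,:3]@(r*c['depth'][int(v),int(u)])+T[:3,3]
    d=T[:3,:3]@r
    return T[:3,3]+d*(z-T[2,3])/d[2]
def cloud(c):
    K=c['mtx'];T=c['cam_to_world'];v,u=np.mgrid[:480,:640];d=c['depth']
    P=np.stack([(u-K[0,2])/K[0,0]*d,(v-K[1,2])/K[1,1]*d,d],-1)
    return P@T[:3,:3].T+T[:3,3]
E
python3 - <<'E'
from h import *
c=cap('top','top1.png'); 
for n in ['board','carousel','jar_red','arrow','hammer','stapler','tape']:
    for r in imaging.find_in(n,'top')[:8]:
        b=r['rect'];u,v=(b[0]+b[2])/2,(b[1]+b[3])/2
        print(n,round(r['conf'],2),np.round(b),np.round(unproj(c,u,v,0.05),3))
cap('scene','scene1.png')
s=robot.sense();print(s['t'],s['ee_pos'],s['orientation'])
E
```

```text
carousel 0.98 [327. 214. 380. 270.] [ 0.592 -0.092  0.05 ]
jar_red 0.78 [272. 244. 290. 264.] [0.553 0.11  0.05 ]
jar_red 0.76 [320. 161. 341. 179.] [ 0.799 -0.022  0.05 ]
jar_red 0.74 [321. 221. 337. 240.] [ 0.623 -0.023  0.05 ]
jar_red 0.73 [352. 258. 374. 274.] [ 0.525 -0.119  0.05 ]
arrow 0.77 [305. 192. 412. 332.] [ 0.537 -0.106  0.05 ]
hammer 0.85 [436. 201. 489. 306.] [ 0.568 -0.397  0.05 ]
tape 0.73 [171. 211. 207. 244.] [0.621 0.372 0.05 ]
0.45 [0.2722602  0.56250809 0.23866006] [ 2.23480834e-01  9.74708321e-01 -7.71467513e-05 -1.69524742e-05]
```

View pics/top1.png

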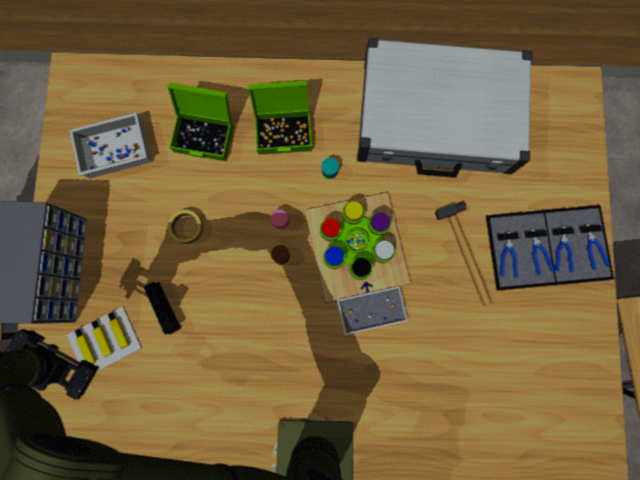

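View pics/scene1.png

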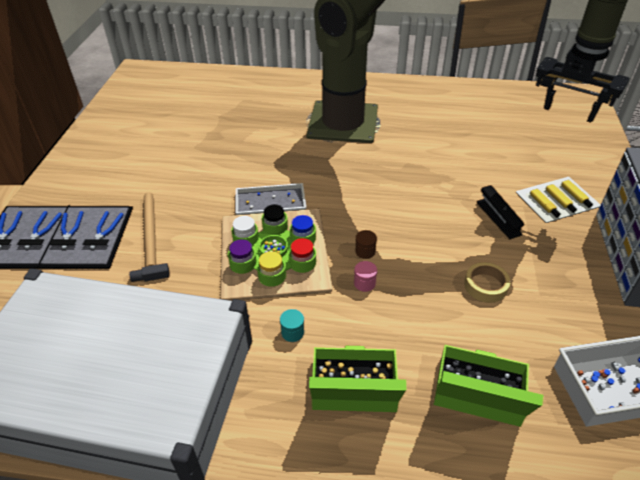

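The top view shows the carousel at about (357,240), with the red-lid jar at its upper left (331,228), the arrow at (367,287) and the tray at (373,310). The other jars of this shape have different lids: teal (331,167), pink (280,217) and brown (281,254) are off the carousel. In the carousel are yellow, purple, white, black and blue. Only (331,228) is red. Next I'll measure it and make the confirming crop.

```bash
python3 - <<'E'
from h import *
c=cap('top'); im=c['color']; P=cloud(c)
cv2.imwrite('pics/crop1.png',cv2.resize(im[180:345,290:430,::-1],None,fx=3.5,fy=3.5,interpolation=cv2.INTER_CUBIC))
hsv=cv2.cvtColor(im,cv2.COLOR_RGB2HSV)
z=P[...,2]; lid=((z>0.068)&(z<0.09)).astype(np.uint8); lid[:,:300]=0;lid[:,410:]=0;lid[:190]=0;lid[290:]=0
n,l,s,ce=cv2.connectedComponentsWithStats(lid)
for i in range(1,n):
    if s[i,4]>40: print(s[i],im[l==i].mean(0).round(),P[l==i].mean(0).round(4))
# arrow: dark blue on board
m=(hsv[...,0]>95)&(hsv[...,0]<135)&(hsv[...,1]>70); m[:278]=0;m[300:]=0;m[:,:350]=0;m[:,385:]=0
v,u=np.nonzero(m);print(len(v),u.mean(),v.mean(),v.min(),u[v==v.min()].mean(),unproj(c,u.mean(),v.mean(),.012))
# board quad via height
b=((z>0.007)&(z<0.018)).astype(np.uint8);b[:,:295]=0;b[:,420:]=0;b[:180]=0;b[345:]=0
# edges of board: tray+board, z>7mm
f=((z>0.007)).astype(np.uint8);f[:,:298]=0;f[:,420:]=0;f[:185]=0;f[345:]=0
f=cv2.morphologyEx(f,cv2.MORPH_OPEN,np.ones((5,5),np.uint8));n,l,s,_=cv2.connectedComponentsWithStats(f);k=1+s[1:,4].argmax()
pts=P[(l==k)][:,:2].astype(np.float32);r=cv2.minAreaRect(pts);print(r,s[k])
E
```

```text
[345 201  19  19 259] [149. 150.   0.] [ 0.6778 -0.0898  0.0768]
[372 212  18  19 266] [63. 17. 92.] [ 0.6483 -0.1639  0.0771]
[322 218  19  19 266] [154.   6.   1.] [ 0.6279 -0.0275  0.0771]
[376 241  18  18 268] [149. 155. 156.] [ 0.5698 -0.1756  0.0772]
[326 247  18  18 270] [  4.  33. 155.] [ 0.5492 -0.0392  0.077 ]
[353 258  18  19 272] [ 9. 12.  7.] [ 0.5199 -0.1134  0.0775]
30 366.1 285.23333333333335 282 365.5 [ 0.47479027 -0.13192531  0.012     ]
((0.5702617168426514, -0.10647384822368622), (0.3089398145675659, 0.2549588084220886), 13.840017318725586) [ 309  193  101  108 7579]
```

View pics/crop1.png

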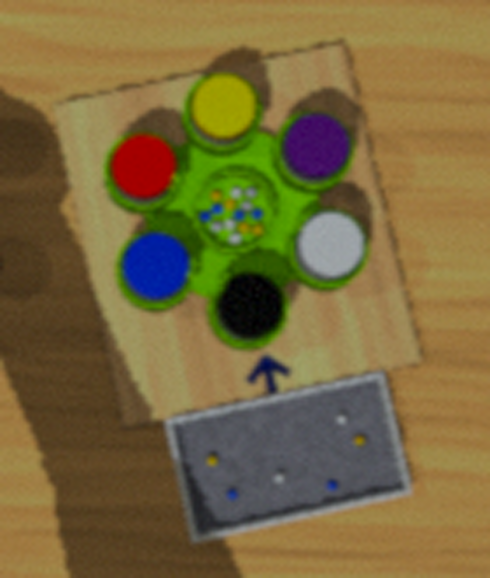

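Confirmed: the red lid is at crop (143,167) and the arrow tip at (266,357). From the measurements:
- **Axis:** (0.599, -0.102).
- **Board front:** 193.8°, where the arrow and the board edges agree.
- **Red jar:** 68.5°, so the carousel must turn +125° (counter-clockwise).

I'll push in the hollow at 158.5°, between blue and black. First I'll move the closed gripper over to that spot.

>>> {"name": "jog_arm", "arguments": {"commands": [[[-0.024,-0.026,0],0.083],[[-0.048,-0.052,0],0.166],[[-0.072,-0.078,0],0.249],[[-0.096,-0.104,0],0.332],[[-0.12,-0.13,0],0.415],[[-0.145,-0.155,0],0.498],[[-0.169,-0.181,0],0.581],[[-0.193,-0.207,0],0.664],[[-0.217,-0.233,0],0.747],[[-0.241,-0.259,0],0.83],[[-0.265,-0.285,0],0.913],[[-0.29,-0.31,0],0.996]], "gripper": -1}}

```text
t: 1.5
ee_pos: [0.3984, 0.1557, 0.239]
orientation: [0.663, 0.748, 0.0, 0.0]
contact_force: [0.1, 0.4, 0.7]
opening: 0.0105
finger_force: 0.0
```

```bash
cat > st.py <<'E'
from h import *
from scipy.spatial.transform import Rotation as R
C=np.array([.5988,-.1016])
def plan(r,ang,z,yw=None):  # target in polar about the axis; tool y inward
    s=robot.sense();M=R.from_quat(s['orientation']).as_matrix();p=s['ee_pos']
    t=np.array([*(C+r*np.array([np.cos(np.radians(ang)),np.sin(np.radians(ang))])),z])
    cur=np.degrees(np.arctan2(M[1,1],M[0,1])); want=ang-180 if yw is None else yw
    print('t',s['t'],'p',np.round(p,4),'yaw',round(cur,1),'F',np.round(s['contact_force'],1),'open',round(s['opening'],4),'q7',round(s['q'][6],2))
    print('shift',np.round(M.T@(t-p),4),'turn',round(-np.radians((want-cur+180)%360-180),3))
E
python3 -c "
from st import *
plan(.15,158.5,.2387)"
```

```text
t 1.5 p [0.3984 0.1557 0.239 ] yaw 6.9 F [0.1 0.4 0.7] open 0.0105 q7 -0.32
shift [-2.082e-01  3.610e-02  2.000e-04] turn 0.496
```

>>> {"name": "jog_arm", "arguments": {"commands": [[[-0.026,0.0045,0],0.062],[[-0.052,0.009,0],0.124],[[-0.078,0.0135,0],0.186],[[-0.104,0.018,0],0.248],[[-0.13,0.0225,0],0.31],[[-0.156,0.027,0],0.372],[[-0.182,0.0315,0],0.434],[[-0.208,0.036,0],0.496],[[-0.208,0.036,0],0.496],[[-0.208,0.036,0],0.496]]}}

```text
t: 2.33
ee_pos: [0.4601, -0.046, 0.2388]
orientation: [0.826, 0.563, 0.0, 0.0]
contact_force: [0.4, 0.8, -0.1]
opening: 0.0002
finger_force: 0.0
```

```bash
python3 -c "
from st import *
cap('wrist','w1.png')
plan(.15,158.5,.038)"
```

```text
t 2.3833 p [ 0.4597 -0.0445  0.2387] yaw -21.3 F [0.2 0.9 0.1] open 0.0007 q7 -0.23
shift [-0.0022  0.0004  0.2007] turn 0.003
```

View pics/w1.png

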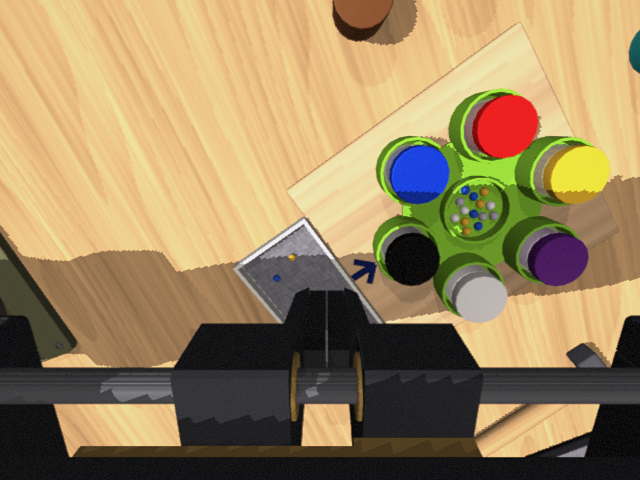

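The wrist view shows the red lid at (505,125), blue at (420,172), black at (411,257) and the arrow at (367,270), with the closed fingers at (328,300). This matches the plan, so I'll descend outside the rim.

>>> {"name": "jog_arm", "arguments": {"commands": [[[0,0,0.025],0],[[0,0,0.05],0],[[0,0,0.075],0],[[0,0,0.1],0],[[0,0,0.125],0],[[0,0,0.15],0],[[0,0,0.17],0],[[0,0,0.185],0],[[0,0,0.195],0],[[0,0,0.2],0],[[0,0,0.2],0],[[0,0,0.2],0]]}}

```text
t: 3.38
ee_pos: [0.4599, -0.0442, 0.0391]
orientation: [0.825, 0.565, 0.0, -0.0]
contact_force: [-0.1, -0.3, 0.3]
opening: 0.0004
finger_force: 0.0
```

```bash
python3 -c "
from st import *
plan(.107,158.5,.038)"
```

```text
t 3.3833 p [ 0.4599 -0.0442  0.0391] yaw -21.3 F [-0.1 -0.3  0.3] open 0.0004 q7 -0.18
shift [-0.0027  0.0432  0.0011] turn 0.004
```

>>> {"name": "jog_arm", "arguments": {"commands": [[[-0.003,0.006,0.001],0.004],[[-0.003,0.012,0.001],0.004],[[-0.003,0.018,0.001],0.004],[[-0.003,0.024,0.001],0.004],[[-0.003,0.03,0.001],0.004],[[-0.003,0.036,0.001],0.004],[[-0.003,0.04,0.001],0.004],[[-0.003,0.043,0.001],0.004],[[-0.003,0.043,0.001],0.004],[[-0.003,0.043,0.001],0.004]]}}

```text
t: 4.22
ee_pos: [0.4986, -0.0631, 0.0376]
orientation: [0.827, 0.563, -0.0, -0.0]
contact_force: [-0.1, 0.3, 0.3]
opening: 0.0006
finger_force: 0.0
```

```bash
cat > arc.py <<'E'
from st import *
import sys
def arc(a0,a1,r,n,rad_yaw=1.0):
    # rows to be typed: arc from commanded polar angle a0 (yaw a0-180) to a1
    y=np.radians(a0-180); M=np.array([[np.cos(y+np.pi/2),np.cos(y)],[np.sin(y+np.pi/2),np.sin(y)]])
    pol=lambda a:r*np.array([np.cos(np.radians(a)),np.sin(np.radians(a))])
    rows=[]
    for a in np.linspace(a0,a1,n+1)[1:]:
        d=M.T@(pol(a)-pol(a0)); rows.append([[round(d[0],4),round(d[1],4),0],round(-np.radians(a-a0),3)])
    print(rows)
E
python3 -c "
from arc import *
plan(.107,158.5,.038)
arc(158.5,200.5,.107,12)"
```

```text
t 4.2167 p [ 0.4986 -0.0631  0.0376] yaw -21.5 F [-0.1  0.3  0.3] open 0.0006 q7 -0.17
shift [ 0.0009  0.0004 -0.0004] turn -0.001
[[[np.float64(-0.0065), np.float64(0.0002), 0], np.float64(-0.061)], [[np.float64(-0.013), np.float64(0.0008), 0], np.float64(-0.122)], [[np.float64(-0.0195), np.float64(0.0018), 0], np.float64(-0.183)], [[np.float64(-0.0259), np.float64(0.0032), 0], np.float64(-0.244)], [[np.float64(-0.0322), np.float64(0.005), 0], np.float64(-0.305)], [[np.float64(-0.0383), np.float64(0.0071), 0], np.float64(-0.367)], [[np.float64(-0.0444), np.float64(0.0096), 0], np.float64(-0.428)], [[np.float64(-0.0502), np.float64(0.0125), 0], np.float64(-0.489)], [[np.float64(-0.0559), np.float64(0.0158), 0], np.float64(-0.55)], [[np.float64(-0.0614), np.float64(0.0194), 0], np.float64(-0.611)], [[np.float64(-0.0666), np.float64(0.0233), 0], np.float64(-0.672)], [[np.float64(-0.0716), np.float64(0.0275), 0], np.float64(-0.733)]]
```

>>> {"name": "jog_arm", "arguments": {"commands": [[[-0.0033,0.0,0],-0.031],[[-0.0065,0.0002,0],-0.061],[[-0.0098,0.0005,0],-0.092],[[-0.013,0.0008,0],-0.122],[[-0.0163,0.0013,0],-0.153],[[-0.0195,0.0018,0],-0.183],[[-0.0227,0.0025,0],-0.214],[[-0.0259,0.0032,0],-0.244],[[-0.0291,0.0041,0],-0.275],[[-0.0322,0.005,0],-0.305],[[-0.0353,0.006,0],-0.336],[[-0.0383,0.0071,0],-0.367]]}}

```text
t: 5.22
ee_pos: [0.4911, -0.1017, 0.0377]
orientation: [0.709, 0.705, -0.0, -0.0]
contact_force: [-0.2, 1.2, -0.6]
opening: -0.0003
finger_force: 0.3
```

```bash
cat >> st.py <<'E'
def lids():
    c=cap('top');P=cloud(c);im=c['color'].astype(float);z=P[...,2]
    d=np.hypot(P[...,0]-C[0],P[...,1]-C[1]);m=(z>.068)&(z<.086)&(d<.115)
    r=m&(im[...,0]>100)&(im[...,1]<50)&(im[...,2]<50); b=m&(im[...,2]>100)&(im[...,0]<50)
    for n,k in(('red',r),('blue',b)):
        if k.sum()>30:
            p=P[k].mean(0)[:2]-C;print(n,k.sum(),'ang',round(np.degrees(np.arctan2(p[1],p[0]))%360,1),'r',round(np.hypot(*p),4),'err to front',round((193.8-np.degrees(np.arctan2(p[1],p[0]))+180)%360-180,1))
E
python3 -c "
from st import *
lids();plan(.107,179.5,.038)"
```

```text
red 251 ang 84.6 r 0.0803 err to front 109.2
t 5.2667 p [ 0.4911 -0.1027  0.0377] yaw -0.3 F [-0.7 -0.6  0.3] open 0.0003 q7 0.07
shift [ 0.002   0.0007 -0.0003] turn 0.003
```

It's turning as planned, with about 5° of slack. 109° remain, so I'll continue with two 42° arcs.

>>> {"name": "jog_arm", "arguments": {"commands": [[[-0.0065,0.0002,0],-0.061],[[-0.013,0.0008,0],-0.122],[[-0.0195,0.0018,0],-0.183],[[-0.0259,0.0032,0],-0.244],[[-0.0322,0.005,0],-0.305],[[-0.0383,0.0071,0],-0.367],[[-0.0444,0.0096,0],-0.428],[[-0.0502,0.0125,0],-0.489],[[-0.0559,0.0158,0],-0.55],[[-0.0614,0.0194,0],-0.611],[[-0.0666,0.0233,0],-0.672],[[-0.0716,0.0275,0],-0.733]]}}

```text
t: 6.27
ee_pos: [0.5181, -0.1737, 0.0377]
orientation: [0.409, 0.912, -0.0, -0.0]
contact_force: [-0.3, 1.4, 0.5]
opening: 0.0005
finger_force: 0.3
```

```bash
python3 -c "
from st import *
lids();plan(.107,221.5,.038)"
```

```text
red 259 ang 125.7 r 0.0803 err to front 68.1
blue 260 ang 185.4 r 0.0795 err to front 8.4
t 6.3167 p [ 0.5191 -0.1753  0.0378] yaw 41.7 F [ 0.8 -1.3 -0.4] open 0.0006 q7 0.57
shift [ 0.0024  0.0015 -0.0002] turn 0.004
```

>>> {"name": "jog_arm", "arguments": {"commands": [[[-0.0065,0.0002,0],-0.061],[[-0.013,0.0008,0],-0.122],[[-0.0195,0.0018,0],-0.183],[[-0.0259,0.0032,0],-0.244],[[-0.0322,0.005,0],-0.305],[[-0.0383,0.0071,0],-0.367],[[-0.0444,0.0096,0],-0.428],[[-0.0502,0.0125,0],-0.489],[[-0.0559,0.0158,0],-0.55],[[-0.0614,0.0194,0],-0.611],[[-0.0666,0.0233,0],-0.672],[[-0.0716,0.0275,0],-0.733]]}}

```text
t: 7.32
ee_pos: [0.5857, -0.2095, 0.0375]
orientation: [0.056, 0.998, -0.001, -0.001]
contact_force: [-1.7, -1.0, 1.1]
opening: -0.0001
finger_force: 0.5
```

```bash
python3 -c "
from st import *
lids();plan(.107,263.5,.038)"
```

```text
red 261 ang 166.7 r 0.0795 err to front 27.1
blue 263 ang 227.0 r 0.0792 err to front -33.2
t 7.3667 p [ 0.5874 -0.2096  0.0376] yaw 83.7 F [ 0.8 -0.4  0. ] open 0.0007 q7 1.17
shift [ 0.0009  0.0016 -0.0004] turn 0.003
```

>>> {"name": "jog_arm", "arguments": {"commands": [[[-0.0065,0.0002,0],-0.061],[[-0.013,0.0008,0],-0.122],[[-0.0195,0.0018,0],-0.183],[[-0.0259,0.0032,0],-0.244],[[-0.0322,0.005,0],-0.305],[[-0.0383,0.0071,0],-0.367],[[-0.0425,0.0088,0],-0.408],[[-0.045,0.01,0],-0.434],[[-0.0468,0.0108,0],-0.453],[[-0.0477,0.0112,0],-0.462],[[-0.0477,0.0112,0],-0.462],[[-0.0477,0.0112,0],-0.462]]}}

```text
t: 8.37
ee_pos: [0.6345, -0.2029, 0.0376]
orientation: [-0.173, 0.985, 0.0, -0.0]
contact_force: [-0.1, 0.5, -0.6]
opening: 0.0004
finger_force: 0.2
```

```bash
python3 -c "
from st import *
lids();plan(.107,290,.038)"
```

```text
red 264 ang 194.0 r 0.0794 err to front -0.2
blue 254 ang 254.0 r 0.0794 err to front -60.2
t 8.4167 p [ 0.6345 -0.2028  0.0377] yaw 109.9 F [ 0.4  0.1 -0.1] open 0.0008 q7 1.57
shift [-0.0011  0.0003 -0.0003] turn -0.001
```

The red jar is within 0.2° of the front line. I'll back out radially, then lift.

>>> {"name": "jog_arm", "arguments": {"commands": [[[0.003,0,0],0],[[0.003,-0.006,0],0],[[0.003,-0.014,0],0],[[0.003,-0.024,0],0],[[0.003,-0.036,0],0],[[0.003,-0.048,0],0],[[0.003,-0.06,0],0],[[0.003,-0.06,-0.02],0],[[0.003,-0.06,-0.05],0],[[0.003,-0.06,-0.08],0],[[0.003,-0.06,-0.11],0],[[0.003,-0.06,-0.14],0]]}}

```text
t: 9.42
ee_pos: [0.6524, -0.2617, 0.1791]
orientation: [-0.173, 0.985, 0.0, 0.0]
contact_force: [0.3, -0.4, 0.2]
opening: 0.0004
finger_force: 0.0
```

>>> {"name": "jog_arm", "arguments": {"commands": [[[0,0,-0.03],0],[[0,0,-0.06],0],[[0,0,-0.06],0],[[0,0,-0.06],0]]}}

```text
t: 9.75
ee_pos: [0.6537, -0.2616, 0.24]
orientation: [-0.172, 0.985, -0.001, 0.002]
contact_force: [1.0, -0.3, -1.0]
opening: 0.0002
finger_force: 0.0
```

```bash
python3 -c "
from st import *
lids();plan(.107,290,.038)
c=cap('wrist','w2.png')
s=cap('scene');cv2.imwrite('pics/s2.png',cv2.resize(s['color'][170:310,200:350,::-1],None,fx=4,fy=4))"
```

```text
red 262 ang 194.0 r 0.0796 err to front -0.2
blue 260 ang 254.6 r 0.0792 err to front -60.8
t 9.8 p [ 0.6524 -0.2615  0.2379] yaw 109.9 F [-0.6  0.5  0. ] open 0.0004 q7 1.82
shift [-0.0041  0.0617  0.1999] turn -0.002
```

View pics/s2.png

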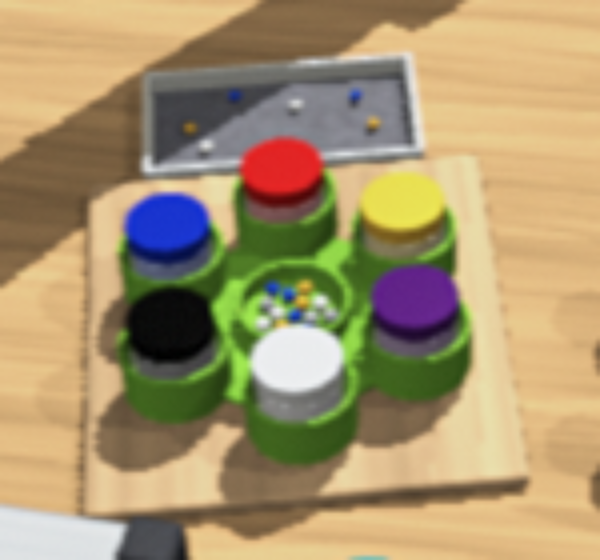

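The crop shows the red lid at (282,168), centred at the tray side, and all six jars upright in their cups. The robot is clear, so I'm handing in.

```bash
python3 -c "
from cell import robot
print(robot.hand_in())"
```

```text
the job is handed in; nothing more can be done
None
```

The carousel is turned so the red jar stands at the front, measured within about 0.2° of the arrow line (allowed: about 8°). All six jars are upright, the arm is clear, and I handed the job in at about 10 s of the 72 s; no verdict came back.

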